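Trip test of the red-levered socket box

ROBOT

A 7-joint arm with a two-finger parallel gripper is mounted at the origin on a cart in front of the work surface, level with it; the furniture and walls round the work are solid. World frame = base frame: x ahead of the robot, y to its left, z up, the work surface at z = 0. Lengths are in m, angles in rad, forces in N, time in s.
With the tool pointing down it reaches from about 0.425 to 0.875 m from the base axis. Payload 8.4 kg.
Tool frame: the origin (TCP) lies midway between the tips of the shut fingers; the grasp point (between the pads) lies 19 mm behind it; z points along the fingers, x is the direction in which the jaws open and shut, and the axes are right-handed (so a half turn about z gives the same grasp; the last joint's range is limited). The gripper opens to 85 mm and grips with 20 to 120 N. Pads are 22 mm wide; open, the fingers measure 114 mm over their backs; the gripper's body (76 mm by 85 mm) begins 54 mm behind the grasp point. The pads swing forward as they close: fully open they stand 13 mm farther back than shut.
Start: joints at [1.247, 0.333, 0.04, 1.465, -0.013, 1.343, -0.059], TCP at [0.145, -0.634, 0.231] pointing down, gripper open.
Joint ranges: [-2.58, 2.58], [-0.38, 2.09], [-1.3, 1.39], [0.25, 2.4], [-1.5, 4.64], [0.08, 2.09], [-2.65, 2.65]. Speed limits (rad/s): [2.22, 2.22, 2.79, 2.79, 3.14, 3.14, 3.14].

INTERFACE

Orientations are given as a unit quaternion [w, x, y, z].
In Python, from plant import read_state, camera, calibration, hand_in gives the robot as it stands.
- The arm moves only by the tool play_rows, never from a script. Its argument "rows" is one flat list of numbers, 7 for each row, row after row: the shift along the tool's x, y, z in units of 30 mm (1.0 is 30 mm), then the turn, a rotation vector about the tool's x, y, z in units of 6 degrees (1.0 is 6 degrees), then the gripper command: -1 is fully open, 1 is shut, values between are in proportion. A call has 1 to 10 rows; each row shifts and turns the commanded pose from where the row before left it, along the tool's axes as they then stand; what a row does not reach is not made up. A row lasts 1/12 s, in which the tool goes at most 41.7 mm and 7.16 degrees, less where a joint would pass 70% of its speed; a pose out of reach is approached as far as the arm can. A call is refused whole if a number of a shift passes 1 or a number of a turn 1, either way. A call with a gripper value outside its range is refused whole. The fingers move at their own pace and stop on an object; the grip force is fixed at half the most. Time passes only in rows, so rows that do not move let the fingers close. It gives the time, the measured TCP pose, the force and the opening at its end, in the units of the state.
- read_state(): the state, without advancing time (a new reading comes with each control period).
- camera(name): name is "scene" or "top"; returns the picture (480x640x3 uint8, blue, green, red); there is no depth.
- calibration(name): a dict with "camera_matrix" (3x3 intrinsics, pixels), "D" ([k1, k2, p1, p2, k3] as OpenCV has them; the pictures are not rectified), "eye" and "orientation" of the camera in the world. Camera axes: x right, y up, looking along -z (the intrinsics and any distortion apply to the point x, -y, -z); pixel columns grow to the right and rows downward; lengths in m; the calibration is good to about 2 mm. A picture is of the moment at which its call begins. calibration takes no time and is no camera call.
- hand_in(): hands the job in, once; it reports no verdict.
The state is a dict: "clock": time; "qpos": joint angles; "dq": joint speeds; "joint_torque": joint torques, N m; "ee_pos": TCP position; "eef_rot": TCP orientation; "wrist_force": force on the tool from outside, world axes, zero at the start; "torque": the same for the moment, N m; "opening": finger opening in m.
Only numpy, scipy, OpenCV 4.12 (cv2) and the standard library are available. Lean on these libraries where they do the work, as an engineer would, in place of code of your own. Each camera call takes 0.05 s, during which the arm holds its last target.

TASK

Two white socket boxes stand on the pantry worktop. Give the one with the red lever its safety test: press its yellow test button so that the lever drops, then lift that lever back up until it rests fully home in its raised position. Leave the box with the blue lever switched on.

Things in the scene. Friction and masses are not known exactly. Their poses are not given: they have to be found in the camera images.
- red_box_button_top (a point): Centre of the top of the yellow test button (28 mm wide, 90 mm above the worktop) on the white box with the red lever. x points to the box's back (socket is in front), y left, z up. Sprung, travel 8 mm straight down, 1.2 N to start, 4 N at its stop; trips the lever after about 5 mm. Collar 36 mm wide, top at 76 mm. Box 110 x 120 x 70 mm high, fixed; its centre is 16 mm along +x, 30 mm along -y.
- red_box_knob (a point): Centre of the red grip on the lever's end: cylinder, radius 9 mm, 30 mm long along the box's y, 55 mm from the hinge on a thin stalk; axes turn with the lever. Grip lies 60 mm along -y from the button's centre. Raised: 114 mm above the worktop, leaning 10 degrees past upright to the back. Dropped: 99 mm up, 23 mm in front (-x) of the button's centre, leaning 45 degrees to the front.
- red_box_lever (a joint): Red lever angle (rad): 0 raised (on), 0.175 upright, 0.96 dropped to the front of the box (off). Its hinge line is parallel to the box's y, 60 mm above the worktop, 16 mm along +x from the button's centre. It swings freely; about 1 N on the grip raises it (lift along its arc: a flat push can bind). Once past upright either way it falls to that stop by its weight (120 g).
- blue_box_lever (a joint): Blue lever angle (rad) on the other white box, which is the same but for its blue grip: 0 raised (on), 0.96 dropped (off). The two boxes stand side by side in either order.

How it is judged:
By the outcome, as a careful person would: the job done as asked, in the order asked, and still so for the second after the job is handed in, with the robot touching nothing.
It also fails if it takes over 32 s, if anything falls off the work surface, if the arm or the gripper's body presses on something with over 40 N, if the wrist force passes 120 N, or if a joint passes its speed limit or range.

## Working session

There is one attempt and no reset: what is moved stays moved. The work goes in short steps, Python scripts to look and compute and a tool call to move; the robot and the scene stay as the last step left them, time stands still between calls to the robot, and variables do not carry over. Pictures are saved under pics/ and viewed, and the job is handed in when it is done.

Besides the shell and the picture viewer there is one more tool, called in YAML: its name, and indented under it one key for each argument. play_rows: Moves the arm, as the interface text tells. Its arguments: {"type":"object","properties":{"rows":{"type":"array"}},"required":["rows"]}

```bash
mkdir -p pics; python3 - <<'E'
from plant import *
import cv2
for n in("scene","top"):
    cv2.imwrite(f"pics/{n}0.png",camera(n)); c=calibration(n); print(n,c)
s=read_state(); print(s)
E
```

```text
scene {'camera_matrix': array([[533.14851396,   0.        , 324.53771747],
       [  0.        , 533.14851396, 238.0247085 ],
       [  0.        ,   0.        ,   1.        ]]), 'D': array([-0.15150769,  0.        ,  0.        ,  0.        ,  0.        ]), 'eye': array([0.14260293, 0.79144809, 0.60469117]), 'orientation': array([-0.20099378, -0.12085665,  0.45929259,  0.85676455])}
top {'camera_matrix': array([[614.43789238,   0.        , 325.57637513],
       [  0.        , 614.43789238, 244.23324304],
       [  0.        ,   0.        ,   1.        ]]), 'D': array([-0.08024708,  0.        ,  0.        ,  0.        ,  0.        ]), 'eye': array([0.40847393, 0.183127  , 0.98557759]), 'orientation': array([ 0.71572294,  0.02457262, -0.03072982, -0.69727508])}
{'clock': 0.1, 'qpos': array([ 1.246773  ,  0.33386245,  0.03986133,  1.46619342, -0.01340146,
        1.34331401, -0.05848171]), 'dq': array([-0.00056795, -0.00271135,  0.00078004, -0.00284051, -0.00063882,
       -0.00210676, -0.00112382]), 'joint_torque': array([ 4.77482274e-03, -6.60007811e+01,  1.37085624e+00, -4.06469393e+01,
        1.71214552e-02,  8.90072552e-03,  5.86457031e-05]), 'ee_pos': array([ 0.14479521, -0.63323263,  0.23049051]), 'eef_rot': array([-4.32564381e-04,  7.81967593e-01, -6.23318628e-01, -6.19657310e-04]), 'wrist_force': array([-0.28346808, -0.17043698, -0.29556534]), 'torque': array([-0.04780404,  0.00360452,  0.00558607]), 'opening': 0.085295071995593}
```

View pics/scene0.png

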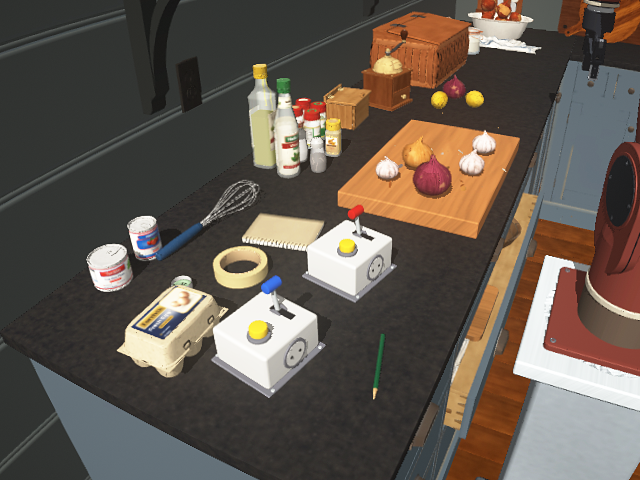

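View pics/top0.png

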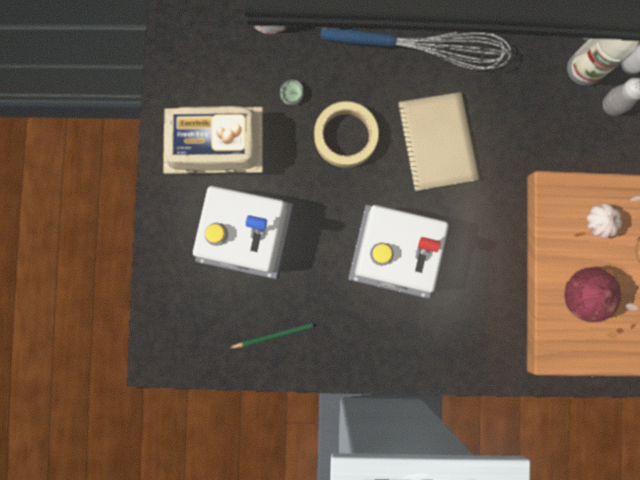

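```bash
python3 - <<'E'
import cv2,numpy as np
a=cv2.imread("pics/top0.png")[195:305,340:460]; b=cv2.imread("pics/scene0.png")[195:305,295:405]
a=cv2.resize(a,(400,367),interpolation=2);b=cv2.resize(b,(400,400),interpolation=2)
o=np.zeros((400,800,3),np.uint8);o[:367,:400]=a;o[:,400:]=b
cv2.imwrite("pics/crop0.png",o)
E
cat > h.py <<'E'
import numpy as np,cv2
from scipy.spatial.transform import Rotation as R
from plant import *
def rot(q): return R.from_quat([q[1],q[2],q[3],q[0]])
def ray(n,uv):
    c=calibration(n)
    p=cv2.undistortPoints(np.array([[uv]],float),c["camera_matrix"],c["D"])[0,0]
    d=rot(c["orientation"]).apply([p[0],-p[1],-1.]); return c["eye"],d
def atz(n,uv,z):
    e,d=ray(n,uv); return e+d*(z-e[2])/d[2]
def proj(n,P):
    c=calibration(n); q=rot(c["orientation"]).inv().apply(np.atleast_2d(P)-c["eye"])*[1,-1,-1]
    return cv2.projectPoints(q,np.zeros(3),np.zeros(3),c["camera_matrix"],c["D"])[0][:,0]
E
```

```text
(no output)
```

View pics/crop0.png

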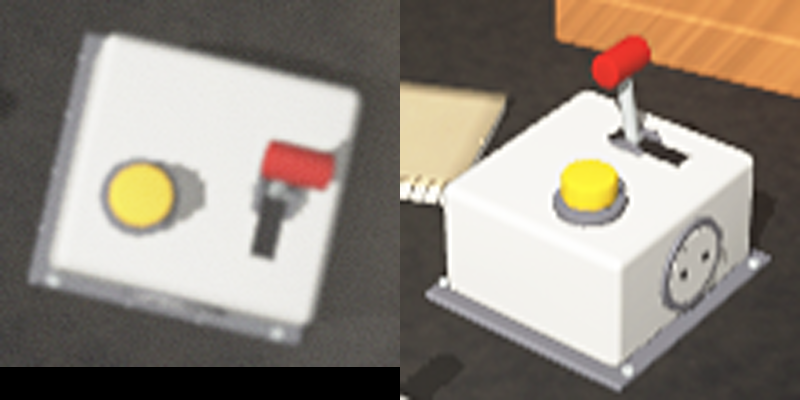

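```bash
cat >> h.py <<'E'
def boxpts(v):
    # local (rel. to button centre xy, z abs)
    L=np.array([[0,0,.09],[16+0,0,0],]) 
    B=np.array([0,0,.09]); s,c=np.sin(np.radians(10)),np.cos(np.radians(10))
    K=np.array([.016+.055*s,-.06,.06+.055*c])
    P=np.array([B,K]); return w(v,P)
def w(v,P):
    P=np.atleast_2d(P); c,s=np.cos(v[2]),np.sin(v[2])
    return np.c_[v[0]+c*P[:,0]-s*P[:,1],v[1]+s*P[:,0]+c*P[:,1],P[:,2]]
E
python3 - <<'E'
from h import *
from scipy.optimize import least_squares
top=[(382.3,253.5),(429.4,244.8)]; sc=[(347.3,241.8),(355.8,212.0)]
print(atz("top",top[0],.09),atz("scene",sc[0],.09)); print(atz("top",top[1],.114),atz("scene",sc[1],.114))
f=lambda v:np.r_[(proj("top",boxpts(v))-top).ravel(),(proj("scene",boxpts(v))-sc).ravel()]
r=least_squares(f,[.4,.1,0]);print(r.x,np.degrees(r.x[2]),r.fun,boxpts(r.x))
v=r.x
# overlay
im=cv2.imread("pics/top0.png");i2=cv2.imread("pics/scene0.png")
cor=np.array([[.016+a*.055,-.03+b*.06,.07] for a in(-1,1) for b in(-1,1)])
for n,i in(("top",im),("scene",i2)):
    for p in np.r_[proj(n,w(v,cor)),proj(n,boxpts(v))]: i[int(round(p[1])),int(round(p[0]))]=(0,255,0)
o=np.hstack([cv2.resize(im[195:305,340:460],(400,367),interpolation=0),cv2.resize(i2[195:305,285:405],(400,367),interpolation=0)])
cv2.imwrite("pics/ov.png",o)
# blue box
print("blue",atz("top",(215,233),.09),atz("top",(256,222),.114))
s=read_state();print(rot(s["eef_rot"]).as_matrix().round(3))
E
```

```text
[0.46738212 0.09293335 0.09      ] [0.46864347 0.09284445 0.09      ]
[0.48000852 0.02813087 0.114     ] [0.48061893 0.0309625  0.114     ]
[ 0.46788241  0.09288999 -0.2092981 ] -11.99189758228855 [ 0.03596015 -0.34047537 -0.50468656 -0.30243234  0.38595429  0.11661765
  0.5769996  -0.58019384] [[0.46788241 0.09288999 0.09      ]
 [0.48040907 0.02889063 0.11416443]]
blue [0.49099019 0.33865048 0.09      ] [0.50607491 0.27648596 0.114     ]
[[ 0.223 -0.975 -0.   ]
 [-0.975 -0.223  0.001]
 [-0.002  0.    -1.   ]]
```

View pics/ov.png

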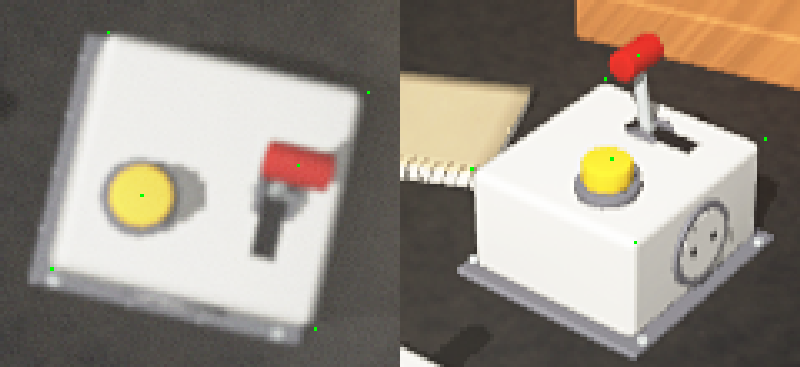

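```bash
python3 - <<'E'
from h import *
for n,u,z in(("scene",(386,108),0),("scene",(400,35),.15),("scene",(434,178),.05),("scene",(350,127),0),("scene",(410,85),0),("scene",(320,170),0),("scene",(265,165),0)): print(u,atz(n,u,z).round(3))
E
```

```text
(386, 108) [ 0.748 -0.809  0.   ]
(400, 35) [ 0.856 -1.225  0.15 ]
(434, 178) [ 0.426 -0.284  0.05 ]
(350, 127) [ 0.785 -0.604  0.   ]
(410, 85) [ 0.759 -1.086  0.   ]
(320, 170) [ 0.73  -0.301  0.   ]
(265, 165) [ 0.877 -0.268  0.   ]
```

play_rows:
  rows: [0, 0, -1, 0, 0, 0, -1, -0.6, -0.9, -0.5, 0, 0, 0, 0, -0.6, -0.9, 0, 0, 0, 0, 1, -0.6, -0.9, 0, 0, 0, 0, 1, -0.6, -0.9, 0, 0, 0, 0, 1]

```text
clock: 0.52
ee_pos: [0.2348, -0.5382, 0.2762]
eef_rot: [-0.0, 0.782, -0.624, -0.0]
wrist_force: [0.8, 0.1, 0.3]
opening: 0.0383
```

play_rows:
  rows: [-0.6, -0.9, 0, 0, 0, 0, 1, -0.6, -0.9, 0, 0, 0, 0, 1, -0.6, -0.9, 0, 0, 0, 0, 1, -0.6, -0.9, 0, 0, 0, 0, 1, -0.6, -0.9, 0, 0, 0, 0, 1, -0.6, -0.9, 0, 0, 0, 0, 1, -0.6, -0.9, 0, 0, 0, 0, 1, -0.6, -0.9, 0, 0, 0, 0, 1, 0, 0, 0, 0, 0, -1, 1, 0, 0, 0, 0, 0, -1, 1]

```text
clock: 1.35
ee_pos: [0.4142, -0.3485, 0.276]
eef_rot: [-0.0, 0.845, -0.534, -0.0]
wrist_force: [0.1, -0.3, 0.3]
opening: 0.0
```

```bash
cat >> h.py <<'E'
V=[0.46788,0.09289,-0.2093]
def st():
    s=read_state(); M=rot(s["eef_rot"]); print("t",s["clock"],"q",s["qpos"].round(3),"p",s["ee_pos"].round(4),"xdir",np.degrees(np.arctan2(*M.as_matrix()[[1,0],0])).round(1),"F",s["wrist_force"].round(1)); return s,M
def plan(P,yaw=np.degrees(-.2093),tilt=0,base=None):
    "delta in tool units to reach TCP P; tilt deg: tool z leans toward box +x"
    s,M=st(); a=np.radians(yaw)
    X=np.array([np.cos(a),np.sin(a),0]);Z=np.array([0,0,-1.]);Y=np.cross(Z,X)
    T=R.from_matrix(np.c_[X,Y,Z])*R.from_rotvec([0,np.radians(tilt),0])
    print("shift",(M.inv().apply(np.array(P)-s["ee_pos"])/.03).round(2),"turn",(np.degrees((M.inv()*T).as_rotvec())/6).round(2),"gap mm",(1000*(np.array(P)-s["ee_pos"])).round(1))
    return T
E
python3 - <<'E'
from h import *
plan([.468,.093,.2])
E
```

```text
t 1.35 q [ 0.841  0.106 -0.242  1.652  0.025  1.388 -0.532] p [ 0.4142 -0.3485  0.276 ] xdir -64.6 F [ 0.1 -0.3  0.3]
shift [-12.53  -7.93   2.54] turn [-0.    0.01 -8.77] gap mm [ 53.8 441.5 -76. ]
```

play_rows:
  rows: [-0.4, -0.2, 0, 0, 0, -1, 1, -0.4, -0.2, 0, 0, 0, -1, 1, -0.4, -0.3, 0, 0, 0, -1, 1, -0.4, -0.3, 0, 0, 0, -1, 1, -0.4, -0.4, 0, 0, 0, -1, 1, -0.3, -0.4, 0, 0, 0, -1, 1, -0.3, -0.5, 0, 0, 0, -1, 1, -0.2, -0.6, 0, 0, 0, -1, 1, 0, 0, 0, 0, 0, -0.8, 1, 0, 0, 0, 0, 0, 0, 1]

```text
clock: 2.18
ee_pos: [0.4098, -0.2248, 0.2763]
eef_rot: [0.0, 0.995, -0.104, -0.0]
wrist_force: [-1.0, -0.3, 0.5]
opening: 0.0001
```

```bash
python3 - <<'E'
from h import *
plan([.468,.093,.2])
E
```

```text
t 2.1833 q [ 0.771 -0.045 -0.349  1.803 -0.016  1.382  0.216] p [ 0.4098 -0.2248  0.2763] xdir -12.0 F [-1.  -0.3  0.5]
shift [ -0.3  -10.77   2.54] turn [0. 0. 0.] gap mm [ 58.2 317.8 -76.3]
```

play_rows:
  rows: [0, -1, 0, 0, 0, 0, 1, 0, -1, 0, 0, 0, 0, 1, 0, -1, 0, 0, 0, 0, 1, 0, -1, 0, 0, 0, 0, 1, 0, -1, 0, 0, 0, 0, 1, 0, -1, 0, 0, 0, 0, 1, 0, -1, 0, 0, 0, 0, 1, -0.1, -1, 0.3, 0, 0, 0, 1, -0.1, -1, 0.7, 0, 0, 0, 1, -0.1, -1, 0.7, 0, 0, 0, 1]

```text
clock: 3.02
ee_pos: [0.4657, 0.07, 0.2252]
eef_rot: [-0.0, 0.994, -0.11, 0.001]
wrist_force: [1.8, -0.9, -0.0]
opening: 0.0002
```

play_rows:
  rows: [0, -0.7, 0.8, 0, 0, 0, 1, 0, 0, 0, 0, 0, 0, 1, 0, 0, 0, 0, 0, 0, 1]

```text
clock: 3.27
ee_pos: [0.4687, 0.0901, 0.2]
eef_rot: [-0.0, 0.994, -0.108, -0.002]
wrist_force: [0.0, -0.8, 0.9]
opening: -0.0002
```

```bash
python3 - <<'E'
from h import *
plan([.468,.093,.13])
cv2.imwrite("pics/s1.png",camera("scene"))
E
```

```text
t 3.2667 q [ 0.448  0.048 -0.74   1.88   0.033  1.229 -0.518] p [0.4687 0.0901 0.2   ] xdir -12.4 F [ 0.  -0.8  0.9]
shift [-0.04 -0.09  2.33] turn [ 0.    0.03 -0.06] gap mm [ -0.7   2.9 -70. ]
```

View pics/s1.png

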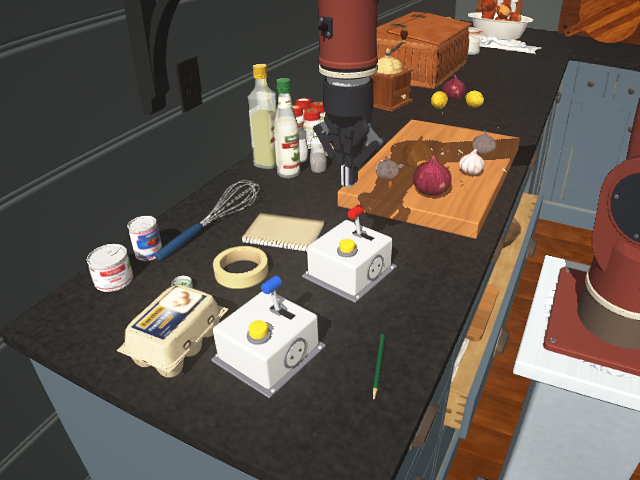

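```bash
python3 - <<'E'
from h import *
s,_=st()
print(proj("scene",s["ee_pos"]),proj("top",s["ee_pos"]))
E
```

```text
t 3.3167 q [ 0.449  0.047 -0.738  1.878  0.033  1.23  -0.517] p [0.4695 0.0891 0.201 ] xdir -12.4 F [-0.2 -1.   0.2]
[[347.83061172 183.92504381]] [[394.08587944 246.49261774]]
```

play_rows:
  rows: [0, -0.1, 0.7, 0, 0, 0, 1, 0, 0, 0.7, 0, 0, 0, 1, 0, 0, 0.7, 0, 0, 0, 1, 0, 0, 0.5, 0, 0, 0, 1, 0, 0, 0, 0, 0, 0, 1, 0, 0, 0, 0, 0, 0, 1]

```text
clock: 3.82
ee_pos: [0.4705, 0.0914, 0.1239]
eef_rot: [0.0, 0.994, -0.109, -0.0]
wrist_force: [-0.0, 0.5, 0.6]
opening: -0.0002
```

```bash
python3 - <<'E'
from h import *
plan([.468,.093,.09])
i=cv2.resize(camera("scene")[130:310,270:430],(640,720))[:600]
cv2.imwrite("pics/s2.png",i)
E
```

```text
t 3.8167 q [ 0.42   0.138 -0.744  1.97   0.106  1.072 -0.588] p [0.4705 0.0914 0.1239] xdir -12.5 F [-0.   0.5  0.6]
shift [-0.09 -0.03  1.13] turn [ 0.    0.   -0.08] gap mm [ -2.5   1.6 -33.9]
```

View pics/s2.png

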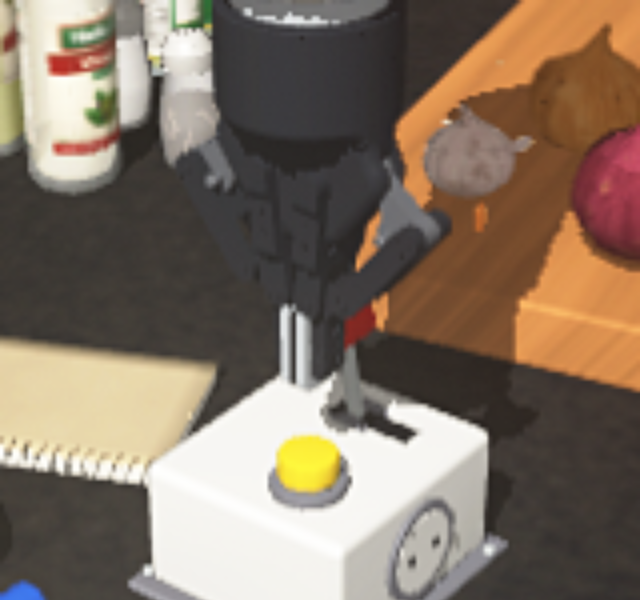

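play_rows:
  rows: [-0.1, 0, 0.4, 0, 0, 0, 1, 0, 0, 0.4, 0, 0, 0, 1, 0, 0, 0.3, 0, 0, 0, 1, 0, 0, 0.2, 0, 0, 0, 1, 0, 0, 0, 0, 0, 0, 1, 0, 0, 0, 0, 0, 0, 1]

```text
clock: 4.37
ee_pos: [0.4674, 0.093, 0.0845]
eef_rot: [0.0, 0.994, -0.107, -0.0]
wrist_force: [0.2, -1.3, 3.1]
opening: 0.0002
```

```bash
python3 - <<'E'
from h import *
plan([.468,.093,.083])
i=cv2.resize(camera("scene")[150:300,290:430],(560,600))
cv2.imwrite("pics/s3.png",i)
E
```

```text
t 4.3667 q [ 0.4    0.188 -0.74   2.015  0.152  0.992 -0.63 ] p [0.4674 0.093  0.0845] xdir -12.3 F [ 0.2 -1.3  3.1]
shift [ 0.02 -0.01  0.05] turn [ 0.    0.   -0.06] gap mm [ 0.6  0.  -1.5]
```

View pics/s3.png

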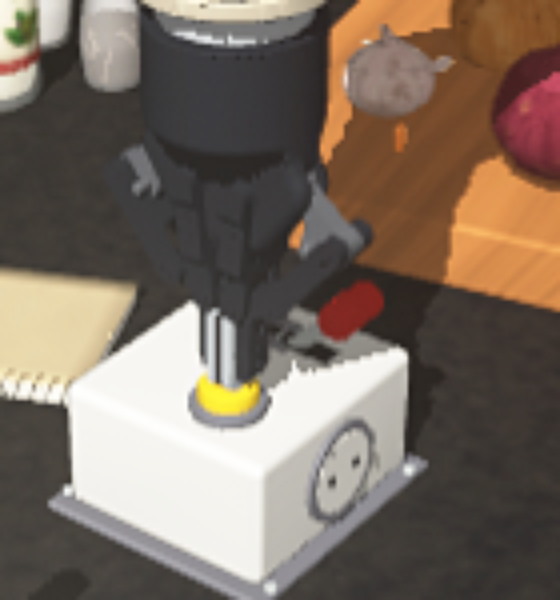

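play_rows:
  rows: [0, 0, -0.6, 0, 0, 0, 1, 0, 0, -1, 0, 0, 0, 1, 0, 0, -1, 0, 0, 0, 1, 0, 0, -1, 0, 0, 0, 0, 0, 0, 0, 0, 0, 0, 0, 0, 0, 0, 0, 0, 0, 0]

```text
clock: 4.92
ee_pos: [0.4682, 0.0937, 0.1942]
eef_rot: [-0.0, 0.994, -0.107, 0.002]
wrist_force: [-0.7, -0.6, -1.7]
opening: 0.0358
```

```bash
python3 - <<'E'
from h import *
g=w(V,[-.023,-.06,.099])[0]; print("grip",g)
for t in(20,30,40):
  a=np.radians(t); c,s=np.cos(V[2]),np.sin(V[2])
  d=np.array([np.sin(a)*c,np.sin(a)*s,-np.cos(a)])
  print(t); plan(g+d*.012,tilt=t); plan(g-d*.06,tilt=t)
i=cv2.resize(camera("scene")[150:300,290:430],(560,600))
cv2.imwrite("pics/s4.png",i)
cv2.imwrite("pics/t4.png",camera("top"))
E
```

```text
grip [0.43291542 0.03897823 0.099     ]
20
t 4.9167 q [ 0.448  0.049 -0.75   1.892  0.037  1.211 -0.529] p [0.4682 0.0937 0.1942] xdir -12.3 F [-0.7 -0.6 -1.7]
shift [-0.64  2.04  3.54] turn [ 0.    3.3  -0.06] gap mm [ -31.3  -55.6 -106.4]
t 4.9167 q [ 0.448  0.049 -0.75   1.892  0.037  1.211 -0.529] p [0.4682 0.0937 0.1942] xdir -12.3 F [-0.7 -0.6 -1.7]
shift [-1.45  2.04  1.29] turn [ 0.    3.3  -0.06] gap mm [-55.4 -50.5 -38.8]
30
t 4.9167 q [ 0.448  0.049 -0.75   1.892  0.037  1.211 -0.529] p [0.4682 0.0937 0.1942] xdir -12.3 F [-0.7 -0.6 -1.7]
shift [-0.57  2.03  3.51] turn [ 0.01  4.97 -0.06] gap mm [ -29.4  -56.  -105.6]
t 4.9167 q [ 0.448  0.049 -0.75   1.892  0.037  1.211 -0.529] p [0.4682 0.0937 0.1942] xdir -12.3 F [-0.7 -0.6 -1.7]
shift [-1.77  2.04  1.43] turn [ 0.01  4.97 -0.06] gap mm [-64.7 -48.5 -43.2]
40
t 4.9167 q [ 0.448  0.049 -0.75   1.892  0.037  1.211 -0.529] p [0.4682 0.0937 0.1942] xdir -12.3 F [-0.7 -0.6 -1.7]
shift [-0.52  2.03  3.48] turn [ 0.01  6.63 -0.06] gap mm [ -27.8  -56.3 -104.4]
t 4.9167 q [ 0.448  0.049 -0.75   1.892  0.037  1.211 -0.529] p [0.4682 0.0937 0.1942] xdir -12.3 F [-0.7 -0.6 -1.7]
shift [-2.05  2.04  1.63] turn [ 0.01  6.63 -0.06] gap mm [-73.  -46.7 -49.2]
```

View pics/s4.png

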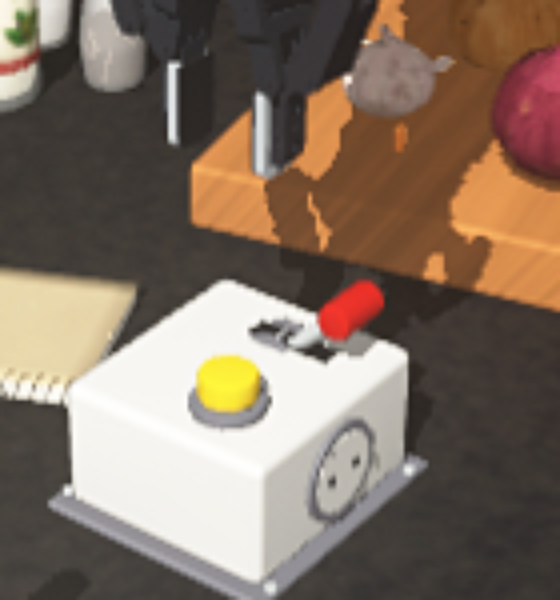

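play_rows:
  rows: [0, 0.7, 0, 0, 1, 0, 0, -0.2, 0.7, 0, 0, 1, 0, 0, -0.4, 0.6, 0, 0, 1, 0, 0, -0.5, 0, 0, 0, 1, 0, 0, -0.5, 0, 0, 0, 1, 0, 0, 0, 0, 0, 0, 0, 0, 0, 0, 0, 0, 0, 0, 0, 0]

```text
clock: 5.6
ee_pos: [0.4285, 0.0385, 0.1875]
eef_rot: [0.028, 0.978, -0.106, 0.18]
wrist_force: [0.7, -0.2, 0.5]
opening: 0.0426
```

```bash
python3 - <<'E'
from h import *
g=w(V,[-.023,-.06,.099])[0]; print("grip",g)
for t in(30,):
  a=np.radians(t); c,s=np.cos(V[2]),np.sin(V[2])
  d=np.array([np.sin(a)*c,np.sin(a)*s,-np.cos(a)])
  print(t); plan(g+d*.012,tilt=t); plan(g-d*.06,tilt=t)
E
```

```text
grip [0.43291542 0.03897823 0.099     ]
30
t 5.6 q [ 0.236 -0.346 -0.489  2.255  0.024  0.873 -0.482] p [0.4285 0.0385 0.1875] xdir -12.1 F [ 0.7 -0.2  0.5]
shift [-0.86 -0.11  3.2 ] turn [ 0.19  1.51 -0.01] gap mm [ 10.2  -0.8 -98.9]
t 5.6 q [ 0.236 -0.346 -0.489  2.255  0.024  0.873 -0.482] p [0.4285 0.0385 0.1875] xdir -12.1 F [ 0.7 -0.2  0.5]
shift [-1.24 -0.06  0.83] turn [ 0.19  1.51 -0.01] gap mm [-25.    6.7 -36.5]
```

```bash
python3 - <<'E'
from h import *
g=w(V,[-.023,-.06,.099])[0]
a=np.radians(22); c,s=np.cos(V[2]),np.sin(V[2])
d=np.array([np.sin(a)*c,np.sin(a)*s,-np.cos(a)])
plan(g+d*.012,tilt=22); plan(g-d*.03,tilt=22)
# refine grip pos from pictures
i=cv2.imread("pics/t4.png"); cv2.imwrite("pics/t4c.png",cv2.resize(i[195:305,340:460],(720,660),interpolation=2)[:600])
print(proj("top",g),proj("scene",g))
E
```

```text
t 5.6 q [ 0.236 -0.346 -0.489  2.255  0.024  0.873 -0.482] p [0.4285 0.0385 0.1875] xdir -12.1 F [ 0.7 -0.2  0.5]
shift [-0.92 -0.11  3.2 ] turn [ 0.19  0.17 -0.02] gap mm [  8.8  -0.5 -99.6]
t 5.6 q [ 0.236 -0.346 -0.489  2.255  0.024  0.873 -0.482] p [0.4285 0.0385 0.1875] xdir -12.1 F [ 0.7 -0.2  0.5]
shift [-0.94 -0.08  1.8 ] turn [ 0.19  0.17 -0.02] gap mm [ -6.6   2.8 -60.7]
[[419.6731811  277.85141142]] [[378.31984669 227.11400946]]
```

View pics/t4c.png

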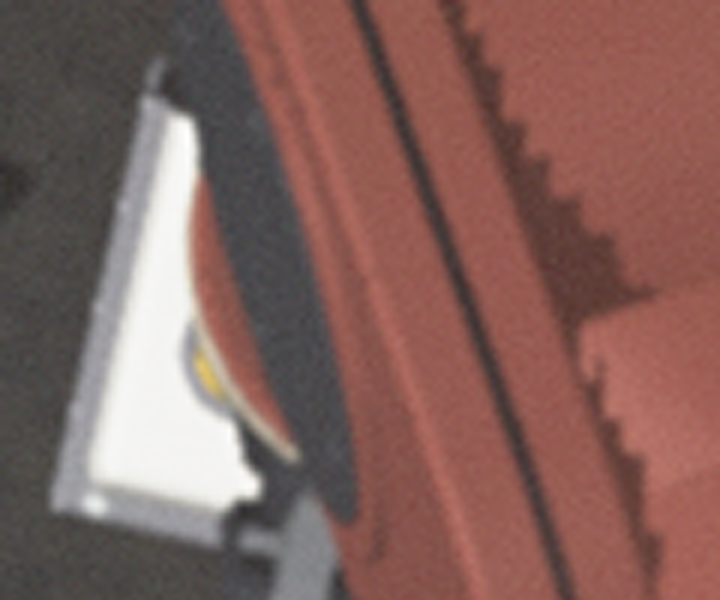

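play_rows:
  rows: [-0.3, 0, 0.3, 0.2, 0, 0, -0.2, -0.3, -0.1, 0.5, 0, 0.2, 0, -0.2, -0.3, 0, 0.5, 0, 0, 0, -0.2, 0, 0, 0.5, 0, 0, 0, -0.2, 0, 0, 0, 0, 0, 0, -0.2, 0, 0, 0, 0, 0, 0, -0.2]

```text
clock: 6.1
ee_pos: [0.4248, 0.0403, 0.1274]
eef_rot: [0.02, 0.976, -0.106, 0.19]
wrist_force: [0.1, 0.3, -0.3]
opening: 0.051
```

```bash
python3 - <<'E'
from h import *
g=w(V,[-.023,-.06,.099])[0]
a=np.radians(22); c,s=np.cos(V[2]),np.sin(V[2])
d=np.array([np.sin(a)*c,np.sin(a)*s,-np.cos(a)])
plan(g+d*.012,tilt=22)
i=cv2.resize(camera("scene")[130:280,310:450],(560,600))
cv2.imwrite("pics/s5.png",i)
E
```

```text
t 6.1 q [ 0.248 -0.297 -0.533  2.361  0.051  0.699 -0.542] p [0.4248 0.0403 0.1274] xdir -12.5 F [ 0.1  0.3 -0.3]
shift [-0.1  -0.01  1.38] turn [ 0.01 -0.01 -0.08] gap mm [ 12.5  -2.3 -39.6]
```

View pics/s5.png

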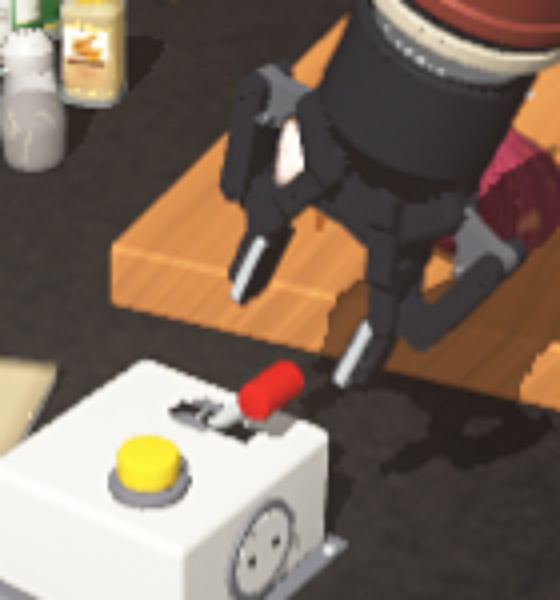

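play_rows:
  rows: [-0.1, 0, 0.4, 0, 0, 0, -0.2, 0, 0, 0.4, 0, 0, 0, -0.2, 0, 0, 0.4, 0, 0, 0, -0.2, 0, 0, 0.2, 0, 0, 0, -0.2, 0, 0, 0, 0, 0, 0, -0.2, 0, 0, 0, 0, 0, 0, -0.2]

```text
clock: 6.65
ee_pos: [0.438, 0.038, 0.0887]
eef_rot: [0.02, 0.975, -0.106, 0.192]
wrist_force: [0.0, -0.1, 0.1]
opening: 0.051
```

```bash
python3 - <<'E'
from h import *
g=w(V,[-.023,-.06,.099])[0]
a=np.radians(22); c,s=np.cos(V[2]),np.sin(V[2])
d=np.array([np.sin(a)*c,np.sin(a)*s,-np.cos(a)])
plan(g+d*.012,tilt=22)
i=cv2.resize(camera("scene")[150:300,310:450],(560,600))
cv2.imwrite("pics/s6.png",i)
E
```

```text
t 6.65 q [ 0.3   -0.196 -0.595  2.383  0.143  0.585 -0.628] p [0.438  0.038  0.0887] xdir -12.4 F [ 0.  -0.1  0.1]
shift [-0.03  0.01  0.02] turn [ 0.   -0.04 -0.07] gap mm [-0.7 -0.  -0.8]
```

View pics/s6.png

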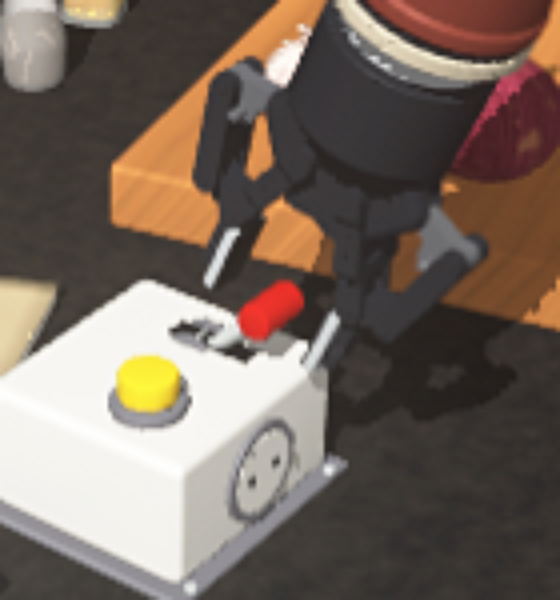

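play_rows:
  rows: [0, 0, 0, 0, 0, 0, 0.53, 0, 0, 0, 0, 0, 0, 0.53, 0, 0, 0, 0, 0, 0, 0.53, 0, 0, 0, 0, 0, 0, 0.53]

```text
clock: 7.03
ee_pos: [0.4379, 0.0382, 0.0886]
eef_rot: [0.02, 0.975, -0.106, 0.192]
wrist_force: [0.1, -0.5, -0.1]
opening: 0.0199
```

```bash
python3 - <<'E'
from h import *
s,M=st()
i=cv2.resize(camera("scene")[150:300,310:450],(560,600))
cv2.imwrite("pics/s7.png",i)
# arc path: lever lean angle phi from front 45 -> -10(back); TCP = grip + d*.012 with tilt
c,sn=np.cos(V[2]),np.sin(V[2])
p=s["ee_pos"]; prev=p; 
X=np.array([np.cos(V[2]),np.sin(V[2]),0]);Z=np.array([0,0,-1.]);Y=np.cross(Z,X)
B=R.from_matrix(np.c_[X,Y,Z])
def pose(ph,t):
    h=w(V,[.016,-.06,.06])[0]; f=np.radians(ph)
    g=h+.055*(np.array([0,0,np.cos(f)])-np.sin(f)*X)
    a=np.radians(t); d=np.sin(a)*X-np.cos(a)*np.array([0,0,1])
    return g+d*.012
phs=np.linspace(45,-10,11); ts=np.linspace(22,-4,11)
pp,pM=pose(45,22),M
off=p-pp; print("off",off)
for ph,t in zip(phs[1:],ts[1:]):
    q=pose(ph,t); 
    print(ph.round(1),t.round(1),q.round(4),(pM.inv().apply(q-pp)/.03).round(2),-2.6/6)
    pM=B*R.from_rotvec([0,np.radians(t),0]); pp=q
E
```

```text
t 7.0333 q [ 0.298 -0.196 -0.595  2.385  0.144  0.584 -0.629] p [0.4379 0.0382 0.0886] xdir -12.4 F [ 0.1 -0.5 -0.1]
off [0.00044067 0.00019942 0.0008296 ]
39.5 19.4 [0.4407 0.0373 0.0911] [ 0.15 -0.   -0.06] -0.43333333333333335
34.0 16.8 [0.4444 0.0365 0.0941] [ 0.15  0.   -0.05] -0.43333333333333335
28.5 14.2 [0.4483 0.0357 0.0967] [ 0.15 -0.   -0.04] -0.43333333333333335
23.0 11.6 [0.4524 0.0348 0.0989] [ 0.15  0.   -0.04] -0.43333333333333335
17.5 9.0 [0.4567 0.0339 0.1006] [ 0.16 -0.   -0.03] -0.43333333333333335
12.0 6.4 [0.4612 0.033  0.1019] [ 0.16 -0.   -0.02] -0.43333333333333335
6.5 3.8 [0.4658 0.032  0.1027] [ 0.16  0.   -0.01] -0.43333333333333335
1.0 1.2 [0.4704 0.031  0.103 ] [ 0.16  0.   -0.  ] -0.43333333333333335
-4.5 -1.4 [0.475  0.03   0.1028] [0.16 0.   0.01] -0.43333333333333335
-10.0 -4.0 [0.4796 0.0291 0.1022] [ 0.16 -0.    0.02] -0.43333333333333335
```

View pics/s7.png

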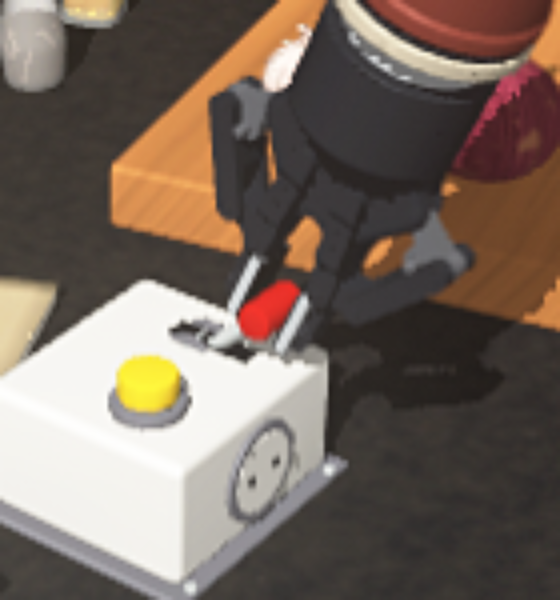

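play_rows:
  rows: [0.15, 0, -0.06, 0, -0.43, 0, 0.53, 0.15, 0, -0.05, 0, -0.43, 0, 0.53, 0.15, 0, -0.04, 0, -0.43, 0, 0.53, 0.15, 0, -0.04, 0, -0.43, 0, 0.53, 0.16, 0, -0.03, 0, -0.43, 0, 0.53, 0, 0, 0, 0, 0, 0, 0.53]

```text
clock: 7.58
ee_pos: [0.4591, 0.0337, 0.102]
eef_rot: [0.007, 0.991, -0.108, 0.081]
wrist_force: [-0.2, 0.4, -0.6]
opening: 0.02
```

```bash
python3 - <<'E'
from h import *
plan([.4567,.0339,.1006],tilt=9)
i=cv2.resize(camera("scene")[150:300,310:450],(560,600))
cv2.imwrite("pics/s8.png",i)
E
```

```text
t 7.5833 q [ 0.309 -0.022 -0.518  2.166  0.071  0.846 -0.47 ] p [0.4591 0.0337 0.102 ] xdir -12.4 F [-0.2  0.4 -0.6]
shift [-0.08  0.01  0.03] turn [-0.02 -0.06 -0.07] gap mm [-2.4  0.2 -1.4]
```

View pics/s8.png

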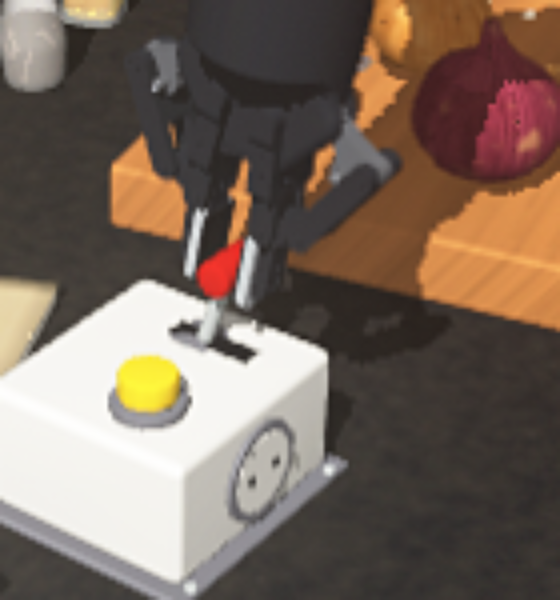

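Lever follows, well caged. Continue past upright to nearly home.

play_rows:
  rows: [0.15, 0, -0.02, 0, -0.43, 0, 0.53, 0.15, 0, 0, 0, -0.43, 0, 0.53, 0.15, 0, 0, 0, -0.43, 0, 0.53, 0.15, 0, 0.01, 0, -0.4, 0, 0.53, 0.1, 0, 0.01, 0, 0, 0, 0.53, 0, 0, 0, 0, 0, 0, 0.53]

```text
clock: 8.13
ee_pos: [0.4774, 0.0296, 0.1024]
eef_rot: [-0.002, 0.994, -0.108, -0.006]
wrist_force: [0.3, -0.4, 0.2]
opening: 0.0202
```

```bash
python3 - <<'E'
from h import *
plan([.4796,.0291,.1022],tilt=-4)
i=cv2.resize(camera("scene")[150:300,310:450],(560,600))
cv2.imwrite("pics/s9.png",i)
E
```

```text
t 8.1333 q [ 0.315  0.142 -0.494  1.995  0.071  1.032 -0.428] p [0.4774 0.0296 0.1024] xdir -12.3 F [ 0.3 -0.4  0.2]
shift [ 0.07 -0.    0.  ] turn [-0.02 -0.55 -0.06] gap mm [ 2.2 -0.5 -0.2]
```

View pics/s9.png

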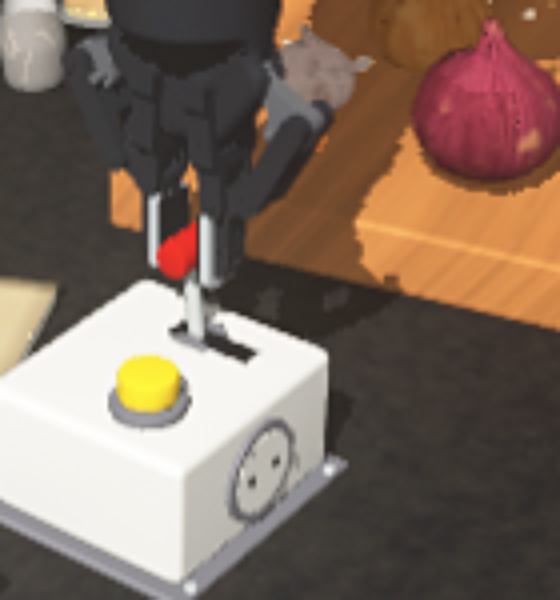

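play_rows:
  rows: [0.08, 0, 0, 0, 0, 0, 0.53, 0, 0, 0, 0, 0, 0, 0.53, 0, 0, 0, 0, 0, 0, 0.1, 0, 0, 0, 0, 0, 0, -0.2, 0, 0, 0, 0, 0, 0, -0.2, 0, 0, 0, 0, 0, 0, -0.2]

```text
clock: 8.68
ee_pos: [0.4796, 0.029, 0.1029]
eef_rot: [-0.002, 0.994, -0.107, -0.006]
wrist_force: [0.4, -0.1, 1.0]
opening: 0.0511
```

play_rows:
  rows: [0, 0, -0.3, 0, 0, 0, -0.2, 0, 0, -0.6, 0, 0, 0, -0.2, 0, 0, -1, 0, 0, 0, -0.2, 0, 0, -1, 0, 0, 0, -0.2, 0, 0, -1, 0, 0, 0, -0.2, 0, 0, 0, 0, 0, 0, -0.2, 0, 0, 0, 0, 0, 0, -0.2]

```text
clock: 9.27
ee_pos: [0.4823, 0.0285, 0.2221]
eef_rot: [-0.002, 0.994, -0.108, -0.004]
wrist_force: [-0.1, 0.0, -0.2]
opening: 0.0513
```

```bash
python3 - <<'E'
from h import *
st()
f=camera("scene"); cv2.imwrite("pics/s10full.png",f)
i=cv2.resize(f[190:400,200:410],(600,600))
cv2.imwrite("pics/s10.png",i)
h=w(V,[.016,-.06,.06])[0]
for L in(0,.05,.1,.175): 
    a=np.radians(10)-L; print(L,proj("scene",w(V,[.016+.055*np.sin(a),-.06,.06+.055*np.cos(a)])))
a=cv2.imread("pics/scene0.png")
def cen(i):
    b,g,r=[i[195:300,300:405,k].astype(int) for k in range(3)]; m=(r>130)&(g<70)&(b<70); y,x=np.nonzero(m); return x.mean()+300,y.mean()+195,m.sum()
print(cen(a),cen(f))
E
```

```text
t 9.2667 q [ 0.337  0.032 -0.489  1.842  0.009  1.279 -0.37 ] p [0.4823 0.0285 0.2221] xdir -12.3 F [-0.1  0.  -0.2]
0 [[356.3782791  211.42010253]]
0.05 [[357.59472625 211.68392486]]
0.1 [[358.82204451 212.01672162]]
0.175 [[360.67620515 212.6439612 ]]
(np.float64(355.03521126760563), np.float64(211.59154929577466), np.int64(142)) (np.float64(355.1388888888889), np.float64(211.52777777777777), np.int64(144))
```

View pics/s10.png

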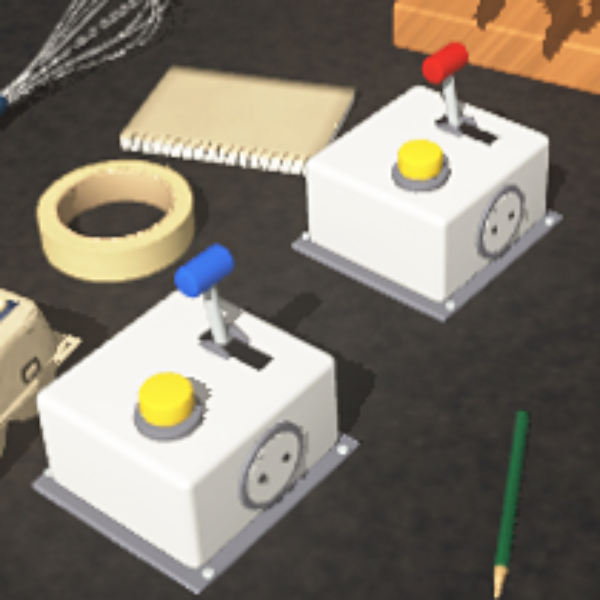

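Red lever is back at its starting image position (within 0.1 px), blue lever still raised, gripper clear.

```bash
python3 -c "
from plant import *
print(hand_in())"
```

```text
the job is handed in; nothing more can be done
None
```

I gave the red-lever box its safety test and handed the job in at about 9.3 s. It is done as asked.

- **Trip:** I pressed the yellow button with shut fingers, stopping about 5.5 mm below its rest height at about 3 N. The camera showed the lever drop.
- **Reset:** I held the red grip loosely between the fingers, lifted it along its arc past upright to its home stop, then opened the fingers and backed off straight up.

**Last checks:**
- The red grip's image centre is within about 0.1 px of where it was before the test, so the lever is fully home.
- The blue lever is still raised.
- The gripper is clear with the TCP at 0.22 m, and wrist force is near zero.

No check failed or disagreed. The only departure from plan was that the arm could tilt to only about 21 degrees of the 30 I wanted for the approach. That was enough.

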